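# Spin a disc in the stall's disc cleaner

## Task

Give the disc in the cleaner a short spin: fit the loose lid into the cleaner's round mouth with its two lugs down through the two notches until it sits fully home, then twist it clockwise against the return spring to the spin mark, half way to the lock click, and keep holding it there. Finish with the lid still gripped at the spin mark: never let it turn on into the lock click, and leave the other things on the table where they are.

Things in the scene. Friction and masses are not known exactly. Their poses are not given: they have to be found in the camera images.
- lid_grip (a point): Middle of the loose lid's handle, on the lid's axis: an upright bar 70 mm long (along x), 16 mm wide (y), 32 mm high above the flat lid top. This point is 36 mm above the lid's underside (and the table at the start), 22 mm above the flange's underside, 17 mm above the flat lid top, 15 mm below the handle's top. z is up the lid's axis.
- lid: The pale plastic lid, lying handle up, 0.14 to 0.23 kg. Flange 160 mm across, 5 mm thick; below it a plug 129 mm across, 14 mm deep, its lowest 5 mm tapered to 120 mm. Two lugs at +x and -x, under the handle's ends: 16 mm wide, out to 72.5 mm from the axis, 1.5 to 6.5 mm above the underside. Same either way round (half turn). Origin: plug's underside.
- cleaner: The disc cleaner, a desktop machine 225 x 196 mm, 100 mm high, fixed where it stands; a disc lies on the platter in its round drum, 168 mm across at the rim. Origin under the drum's axis at the table; front panel at -x. Its mouth is a round opening 134 mm across in an inward lip 6 mm thick, with two entry notches at +x and -x, 27 mm wide, reaching out to 75.5 mm from the axis.
- mouth (a point): Centre of the mouth, on the drum's axis at the rim's top face, 100 mm above the table, axes as the cleaner. The lid enters with its handle along x (either way round; play about 4 degrees and 2.5 mm). Fully home its flange lies on the rim, lid_grip 22 mm above this point. It then turns only clockwise from above (negative about z), lugs under the lip with 1.5 mm of lift.
- notch (a point): Small pale round stud on the collar round the drum (196 mm across, 6 mm below the rim's top), at the +x entry notch, 90.5 mm from the axis; point at its top, 3.5 mm below the rim's top. The handle's line points here as the lid goes in. All marks are repeated on the opposite side of the drum. Dark ribs on the lid carry the handle's line out to the flange's edge.
- spin_mark (a point): Pale raised arrowhead on the collar, pointing to the axis, 90.5 mm from it, 0.6 rad (34 degrees) clockwise from the notch: the handle's line points here, within 10 degrees, when the disc spins. Half way to the lock.
- lock_mark (a point): Pale raised square on the collar, 90.5 mm from the axis, 1.2 rad clockwise from the notch: the lock. At about 0.85 to 0.95 rad of twist two spring plungers ride up on the lugs, a bump of some 0.5 N m in all, after which the lid runs on easily and clicks locked at 1.1 to 1.2 rad.
- switch_ring (a joint): Spring-returned ring inside the drum (rad): 0 at rest, grows as the lid's lugs push it clockwise. The lugs meet it after 0.12 rad of twist (a few hundredths more or less with play), so it reads the twist less 0.12: 0.48 at the spin mark, 1.08 at the lock mark. It pushes back with 0.06 N m at first, 0.16 at the spin mark, 0.28 at the lock; let go, the lid springs back.
- fluid_bottle: Bystander: white cleaning fluid bottle, 54 mm across, 154 mm high, standing in front of the cleaner; origin under its centre.
- open_case: Bystander: disc case lying flat, 125 x 142 x 10 mm; origin under its centre.
- case_stack: Bystander: stack of six disc cases, about 130 x 147 x 62 mm; origin under its centre.
- disc_spindle: Bystander: spindle of discs on a black base 134 mm across, 86 mm high; origin under its centre.
- marker: Bystander: marker pen lying along its x axis, 130 mm long, 17 mm thick; origin under its middle.
- tape_roll: Bystander: roll of brown tape lying flat, 100 mm across, 48 mm high; origin under its centre.
- mug: Bystander: white mug, 80 mm across, 95 mm high; origin under its centre.
Mind the look-alikes: they are no part of the job. Leave any pink look-alike of the lid alone.

How it is judged:
By the outcome, as a careful person would: the job done as asked, in the order asked, and still so for the second after the job is handed in, while the arm keeps its last pose, push and grip.
It also fails if it takes over 51 s, if anything falls off the work surface, if the arm or the gripper's body presses on something with over 40 N, if the wrist force passes 120 N, or if a joint passes its speed limit or range.

## Robot

A 7-joint arm with a two-finger parallel gripper is mounted at the origin on the work surface. World frame = base frame: x ahead of the robot, y to its left, z up, the work surface at z = 0. Lengths are in mm, angles in rad, forces in N, time in s.
With the tool pointing down it reaches from about 400 to 875 mm from the base axis. Payload 4.4 kg.
Tool frame: the origin (TCP) lies midway between the tips of the shut fingers; the grasp point (between the pads) lies 19 mm behind it; z points along the fingers, y is the direction in which the jaws open and shut (so a half turn about z gives the same grasp; the last joint's range is limited). The gripper opens to 85 mm and grips with 20 to 120 N. Pads are 22 mm wide; open, the fingers measure 114 mm over their backs; the gripper's body (76 mm by 85 mm) begins 54 mm behind the grasp point. The pads swing forward as they close: fully open they stand 13 mm farther back than shut.
Start: joints at [-1.312, 0.628, 0.038, 1.517, -0.027, 0.996, -0.02], TCP at [207.404, 616.037, 231.313] pointing down, gripper open.
Joint ranges: [-3.06, 3.06], [-0.37, 2.12], [-1.25, 1.32], [0.18, 2.47], [-1.1, 4.24], [0.23, 1.98], [-2.94, 2.94]. Speed limits (rad/s): [2.57, 2.57, 3.14, 3.14, 3.14, 3.14, 3.14].

## Interface

Orientations are given as [roll, pitch, yaw] about the fixed x, y, z axes, in that order (R = Rz(yaw) Ry(pitch) Rx(roll)).
In Python, from cell import ctrl, vision gives the robot as it stands.
- The arm moves only by the tool play_rows, never from a script. Its arguments are lists of equal length, an entry for each row: "slide": the shift along the tool's x, y, z in mm, a list of three; "turn": the turn about the tool's z in rad; "fingers": the opening, from 0 (shut) to 1 (fully open). A call has 1 to 5 rows; each row is the pose to reach, as a shift and turn from the pose measured when the call began, along the tool's axes at that moment; what a row does not reach only later rows make up. A row lasts 1/8 s, in which the tool goes at most 62.5 mm and 10.7 degrees, less where a joint would pass 70% of its speed; a pose out of reach is approached as far as the arm can. A call with a gripper value outside its range is refused whole. The fingers move at their own pace and stop on an object; the grip force is fixed at half the most. Time passes only in rows, so rows that repeat a pose let the fingers close. It gives the time, the measured TCP pose, the force and the opening at its end, in the units of the state.
- ctrl.read_state(): the state, without advancing time (a new reading comes with each control period).
- vision.get_image(name): name is "scene" or "side" or "wrist"; returns (picture, depth): 384x512x3 uint8, blue, green, red; 384x512 float32, mm along the optical axis (not along the pixel's ray), 0 where there is no reading.
- vision.camera_params(name): a dict with "fx", "fy", "cx", "cy" (pixels), "position" and "rotation" of the camera in the world. Camera axes: x right, y up, looking along -z (the intrinsics and any distortion apply to the point x, -y, -z); pixel columns grow to the right and rows downward; lengths in mm; the calibration is good to about 2 mm. A picture is of the moment at which its call begins: read the wrist's pose just before it. camera_params takes no time and is no camera call; for the wrist camera it gives the pose at the moment of the call.
- ctrl.finish_job(): hands the job in, once; it reports no verdict.
The state is a dict: "clock": time; "qpos": joint angles; "qd": joint speeds; "tau": joint torques, N m; "eef_pos": TCP position; "tool_rot": TCP orientation; "force": force on the tool from outside, world axes, zero at the start; "torque": the same for the moment, N m; "width": finger opening in mm.
Only numpy, scipy, OpenCV 4.12 (cv2) and the standard library are available. Lean on these libraries where they do the work, as an engineer would, in place of code of your own. Each camera call takes 0.05 s, during which the arm holds its last target.

## Working session

There is one attempt and no reset: what is moved stays moved. The work goes in short steps, Python scripts to look and compute and a tool call to move; the robot and the scene stay as the last step left them, time stands still between calls to the robot, and variables do not carry over. Pictures are saved under pics/ and viewed, and the job is handed in when it is done.

Besides the shell and the picture viewer there is one more tool, called after "Request:" as name([rows], argument=value, ...), one row to a line, values as JSON. play_rows: Moves the arm, as the interface text tells. Its arguments: {"type":"object","properties":{"slide":{"type":"array"},"turn":{"type":"array"},"fingers":{"type":"array"}},"required":["slide","turn","fingers"]}

```bash
mkdir -p pics; ls; cat > h.py <<'E'
import numpy as np, cv2
from cell import ctrl, vision
def snap(name,tag):
    p=vision.camera_params(name); im,d=vision.get_image(name)
    cv2.imwrite(f'pics/{tag}.png',im); np.savez(f'{tag}.npz',im=im,d=d,**{k:np.array(v) for k,v in p.items()})
    return p,im,d
E
python3 - <<'E'
from h import *
print(ctrl.read_state())
for n in ['scene','side','wrist']:
    p,im,d=snap(n,n+'0'); print(n,p)
E
```

```text
pics
{'clock': 0.0, 'qpos': array([-1.31183584,  0.62932727,  0.03846797,  1.5183895 , -0.02700618,
        0.99629019, -0.01998822]), 'qd': array([-1.00504899e-03, -7.99095007e-04,  1.68608348e-04, -8.22713543e-04,
       -4.37827966e-05, -8.19711826e-04, -9.10403441e-04]), 'tau': array([ 2.94164802e-04, -5.63383055e+01,  1.22607987e+00, -1.93447638e+01,
        1.09308408e-02,  1.04409605e-02,  1.09200380e-05]), 'eef_pos': array([207.18714041, 615.4283128 , 230.39490733]), 'tool_rot': array([-3.13969739e+00,  3.45677756e-05,  2.81681909e+00]), 'force': array([-0.49003863,  0.50492438,  0.34244364]), 'torque': array([ 0.00812544, -0.0003506 , -0.09504845]), 'width': 85.43081642067247}
scene {'fx': 364.75107734042007, 'fy': 364.75107734042007, 'cx': 249.349239261826, 'cy': 190.83659467267054, 'position': array([1105.54953446, -152.51368174, 1066.64138623]), 'rotation': array([0.53973858, 0.004773  , 1.31019167])}
side {'fx': 483.1030611403361, 'fy': 483.1030611403361, 'cx': 250.4491118946374, 'cy': 194.27583321744027, 'position': array([  101.98707614, -1300.77818888,   999.97576371]), 'rotation': array([ 0.97699534,  0.00612284, -0.30359533])}
wrist {'fx': 271.52146852966644, 'fy': 271.52146852966644, 'cx': 256.4266020757896, 'cy': 188.62903816072574, 'position': array([141.78607135, 639.10201356, 372.65303155]), 'rotation': array([-0.27851099,  0.00166211,  1.24492076])}
```

View pics/scene0.png

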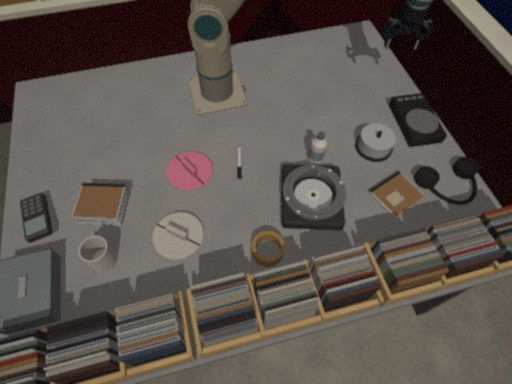

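View pics/side0.png

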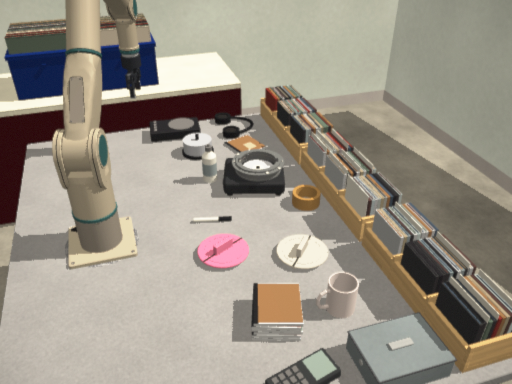

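View pics/wrist0.png

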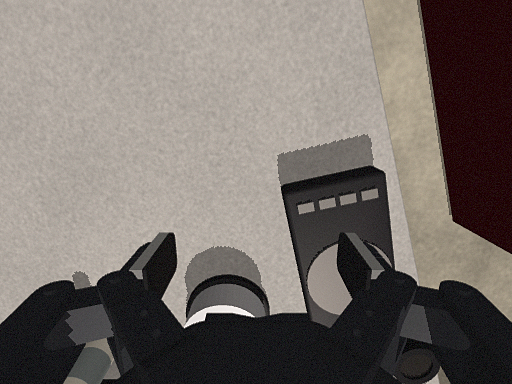

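Scene view: the pale lid is at about (178,235), the pink look-alike at (190,170) and the cleaner at (314,192). Next I'll magnify and measure them.

```bash
cat >> h.py <<'E'
from scipy.spatial.transform import Rotation as R
def ld(tag): return dict(np.load(tag+'.npz'))
def rays(c,uv):
    uv=np.atleast_2d(uv).astype(float)
    d=np.c_[(uv[:,0]-c['cx'])/c['fx'],-(uv[:,1]-c['cy'])/c['fy'],-np.ones(len(uv))]
    return R.from_euler('xyz',c['rotation']).apply(d)
def onz(c,uv,z):
    r=rays(c,uv); t=(z-c['position'][2])/r[:,2]; return c['position']+r*t[:,None]
def proj(c,P):
    q=R.from_euler('xyz',c['rotation']).inv().apply(np.atleast_2d(P)-c['position'])
    return np.c_[c['cx']+c['fx']*q[:,0]/-q[:,2], c['cy']-c['fy']*q[:,1]/-q[:,2]]
def crop(tag,u0,v0,w,h,s,out):
    im=ld(tag)['im'][v0:v0+h,u0:u0+w]; cv2.imwrite(f'pics/{out}.png',cv2.resize(im,None,fx=s,fy=s,interpolation=cv2.INTER_CUBIC))
def cloud(c):
    d=c['d'];v,u=np.mgrid[:384,:512]; return (c['position']+rays(c,np.c_[u.ravel(),v.ravel()])*d.ravel()[:,None]).reshape(384,512,3)
E
python3 - <<'E'
from h import *
crop('scene0',270,150,90,90,7,'sc_cl'); crop('scene0',140,200,80,70,8,'sc_lid'); crop('side0',215,140,80,60,8,'sd_cl');crop('side0',265,225,75,55,8,'sd_lid')
for t in ['scene0','side0']:
    c=ld(t);P=cloud(c)
    for uv in ([(217,100),(150,200),(178,235),(314,192)] if t=='scene0' else [(100,250),(150,300),(300,255),(257,160)]): print(t,uv,P[uv[1],uv[0]].round(1))
E
```

```text
scene0 (217, 100) [ 68.5 -12.1  25.7]
scene0 (150, 200) [ 436.3 -324.2    2.8]
scene0 (178, 235) [ 604.2 -250.6   37.5]
scene0 (314, 192) [584.2 194.5  68.3]
side0 (100, 250) [ -6.6 -67.3  21.8]
side0 (150, 300) [ 113.4 -299.9   -3.7]
side0 (300, 255) [ 571.6 -284.1   27.3]
side0 (257, 160) [605.9 242.2  64.1]
```

View pics/sc_cl.png

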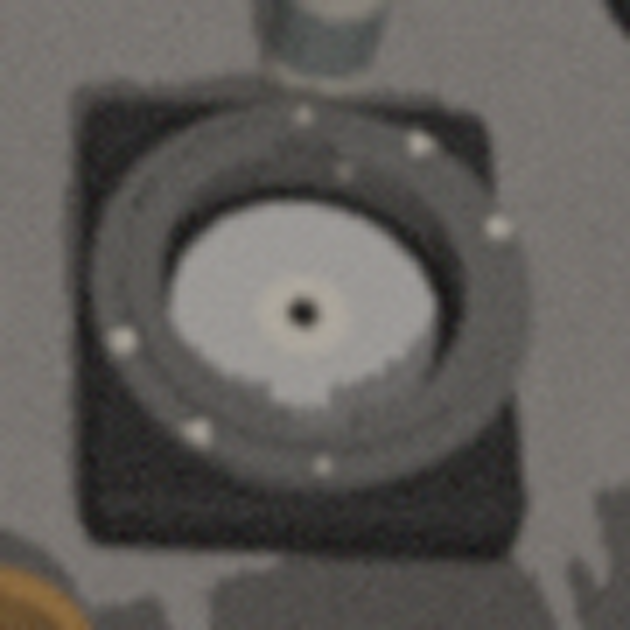

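View pics/sc_lid.png

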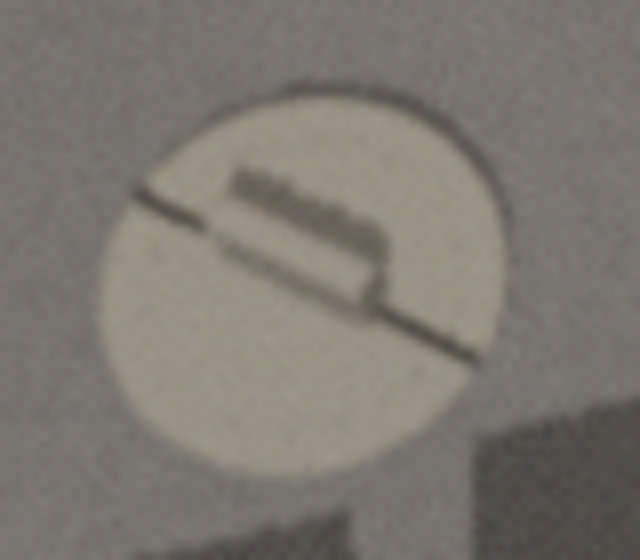

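View pics/sd_cl.png

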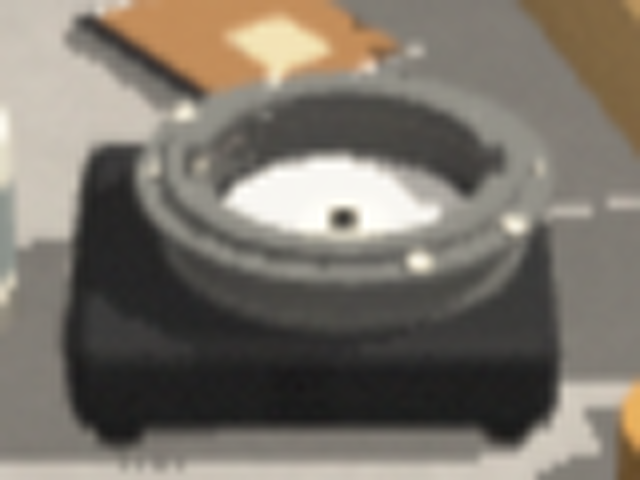

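View pics/sd_lid.png

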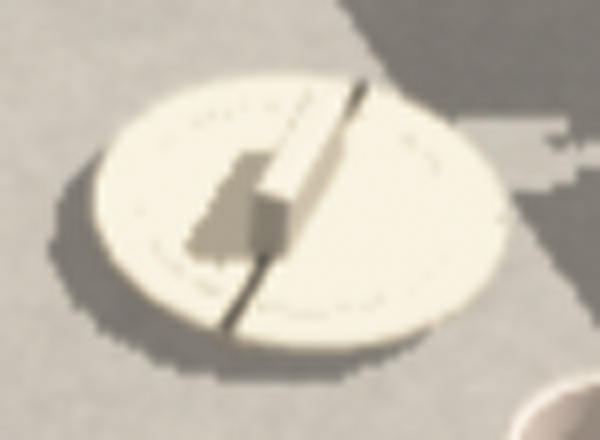

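Crops: the cleaner's studs are at scene crop (303,115) and (323,466), arrowheads at (420,143) and (198,432), squares at (498,227) and (122,342). The lid's ribs run from (138,190) to (478,360). Now converting these to world coordinates.

```bash
python3 - <<'E'
from h import *
def blob(tag,uv,r=3):
    g=ld(tag)['im'].astype(float).sum(2); u,v=map(int,np.round(uv)); w=g[v-r:v+r+1,u-r:u+r+1]; w=np.clip(w-np.median(w)-15,0,None)
    yy,xx=np.mgrid[v-r:v+r+1,u-r:u+r+1]; return np.array([(w*xx).sum()/w.sum(),(w*yy).sum()/w.sum()])
def cr(x,y,u,v,s): return ((x+.5)/s-.5+u,(y+.5)/s-.5+v)
c=ld('scene0')
S={'n1':(303,115),'a1':(420,143),'l1':(498,227),'n2':(323,466),'a2':(198,432),'l2':(122,342)}
P={k:onz(c,blob('scene0',cr(*q,270,150,7),2),96.5)[0][:2] for k,q in S.items()}
for k in 'nal':
    a,b=P[k+'1'],P[k+'2']; d=a-b; print(k,((a+b)/2).round(1),np.linalg.norm(d).round(1),np.degrees(np.arctan2(d[1],d[0])).round(1))
c2=ld('side0')
D={'a?':(185,112),'n?':(152,167),'l':(420,260),'a':(516,223),'n':(542,166)}
for k,q in D.items(): print('side',k,onz(c2,blob('side0',cr(*q,215,140,8),2),96.5)[0].round(1))
# side predicted positions of scene marks
for k in P: print(k,P[k].round(1),proj(c2,[*P[k],96.5]).round(1))
# lid
for tag,box,ends in (('scene0',(140,200,80,70),[cr(138,190,140,200,8),cr(478,360,140,200,8)]),('side0',(265,225,75,55),[cr(362,84,265,225,8),cr(228,330,265,225,8)])):
    cc=ld(tag); e=onz(cc,ends,19)[:,:2]; d=e[0]-e[1]
    print(tag,'rib mid',e.mean(0).round(1),np.linalg.norm(d).round(1),np.degrees(np.arctan2(d[1],d[0])).round(1))
    im=cc['im']; u,v,w,h=box; sub=im[v:v+h,u:u+w]; hsv=cv2.cvtColor(sub,cv2.COLOR_BGR2HSV)
    m=(sub[:,:,0]>(112 if tag=='scene0' else 185)).astype(np.uint8) if 0 else None
    g=cv2.cvtColor(sub,cv2.COLOR_BGR2GRAY); t,m=cv2.threshold(g,0,255,cv2.THRESH_OTSU)
    n,lab,st,ce=cv2.connectedComponentsWithStats(m); 
    m=cv2.morphologyEx(m,cv2.MORPH_CLOSE,np.ones((7,7)))
    cs,_=cv2.findContours(m,0,1); k=max(cs,key=cv2.contourArea); hu=cv2.convexHull(k)[:,0]+[u,v]
    W=onz(cc,hu,18)[:,:2].astype(np.float32); (ce,r)=cv2.minEnclosingCircle(W); el=cv2.fitEllipse(W); print(' t',t,ce,r,el)
E
```

```text
n [592.4 187.8] 180.8 162.6
a [592.  187.8] 185.1 128.2
l [592.  188.1] 181.2 93.7
side a? [532.8 257.7  96.5]
side n? [504.5 212.5  96.5]
side l [595.5  94.6  96.5]
side a [647.7 112.8  96.5]
side n [676.4 157.8  96.5]
n1 [506.1 214.9] [[233.9 160.1]]
a1 [534.8 260.6] [[237.8 153.2]]
l1 [586.1 278.6] [[249.3 149.1]]
n2 [678.6 160.7] [[282.3 159.8]]
a2 [649.2 115.1] [[279.1 167.1]]
l2 [597.8  97.7] [[267.3 171.7]]
scene0 rib mid [ 590.8 -252.6] 158.2 -132.3
 t 127.0 (593.569580078125, -254.20066833496094) 80.38821411132812 ((593.3554077148438, -254.2967529296875), (157.88063049316406, 159.809326171875), 97.8367919921875)
side0 rib mid [ 590.  -254.7] 158.5 48.6
 t 172.0 (574.7027587890625, -251.75315856933594) 160.7900390625 ((560.8565673828125, -255.10342407226562), (295.0907287597656, 324.2682800292969), 34.637901306152344)
```

```bash
cat >> h.py <<'E'
def togo(p,yawdeg):
    s=ctrl.read_state(); r=R.from_euler('xyz',s['tool_rot']); sl=r.inv().apply(np.array(p)-s['eef_pos'])
    dy=(np.radians(yawdeg)-s['tool_rot'][2]+np.pi)%(2*np.pi)-np.pi
    print('t',round(s['clock'],2),'pos',s['eef_pos'].round(1),'rot',np.degrees(s['tool_rot']).round(2),'F',s['force'].round(1),'T',s['torque'].round(2),'w',round(s['width'],1)); print('slide',sl.round(1),'turn',round(-dy,3))
E
python3 -c "
from h import *
togo([591.5,-254,215],48.2)"
```

```text
t 0.15 pos [207.2 615.6 230.6] rot [-179.92   -0.    161.39] F [-0.5 -0.4  0. ] T [-0.04  0.04  0.02] w 85.4
slide [-641.7 -701.5   16.6] turn 1.976
```

Request:
play_rows([
  [-30,-33,0],
  [-70,-77,2],
  [-110,-121,3],
  [-150,-164,4],
  [-190,-208,5],
], turn=[0.1,0.2,0.3,0.45,0.6], fingers=[1,1,1,1,1])

```text
clock: 0.78
eef_pos: [321.5, 356.0, 225.9]
tool_rot: [-3.141, 0.001, 2.212]
force: [1.5, 0.1, 0.2]
width: 85.7
```

```bash
python3 -c "
from h import *
togo([591.5,-254,215],48.2)"
```

```text
t 0.78 pos [321.5 356.  225.9] rot [-1.7995e+02  5.0000e-02  1.2674e+02] F [1.5 0.1 0.2] T [ 0.03 -0.03  0.01] w 85.7
slide [-650.3 -148.5   11.6] turn 1.371
```

Request:
play_rows([
  [-57,-13,1],
  [-114,-26,2],
  [-171,-39,3],
  [-228,-52,4],
  [-285,-65,5],
], turn=[0.12,0.25,0.37,0.5,0.62], fingers=[1,1,1,1,1])

```text
clock: 1.4
eef_pos: [440.5, 87.2, 221.3]
tool_rot: [3.141, 0.001, 1.588]
force: [0.7, 1.3, 0.5]
width: 85.1
```

```bash
python3 -c "
from h import *
togo([591.5,-254,215],48.2)"
```

```text
t 1.4 pos [440.5  87.2 221.3] rot [1.7998e+02 5.0000e-02 9.1010e+01] F [0.7 1.3 0.5] T [ 0.03 -0.07  0.05] w 85.1
slide [-343.8  145.     6.6] turn 0.747
```

Request:
play_rows([
  [-55,23,1],
  [-110,46,2],
  [-165,70,3],
  [-220,93,4],
  [-275,116,5],
], turn=[0.13,0.26,0.4,0.53,0.66], fingers=[1,1,1,1,1])

```text
clock: 2.02
eef_pos: [562.0, -187.3, 216.3]
tool_rot: [3.141, 0.0, 0.925]
force: [0.8, 0.2, -0.2]
width: 85.6
```

```bash
python3 -c "
from h import *
togo([591.5,-254,200],48.2)"
```

```text
t 2.02 pos [ 562.  -187.3  216.3] rot [179.98   0.    52.97] F [ 0.8  0.2 -0.2] T [ 0.05 -0.02 -0.04] w 85.6
slide [-35.5  63.8  16.4] turn 0.083
```

Request:
play_rows([
  [-17,31,8],
  [-35.5,63.8,16],
  [-35.5,63.8,16],
  [-35.5,63.8,16],
], turn=[0.04,0.083,0.083,0.083], fingers=[1,1,1,1])

```text
clock: 2.52
eef_pos: [591.2, -253.1, 199.9]
tool_rot: [-3.14, -0.0, 0.842]
force: [0.1, 0.7, -0.1]
width: 85.3
```

```bash
python3 -c "
from h import *
togo([591.5,-254,200],48.2)
c,im,d=snap('wrist','w1')
print(proj(c,[[591.5,-254,51],[591.5,-254,19]]))"
```

```text
t 2.52 pos [ 591.2 -253.1  199.9] rot [-1.7993e+02 -2.0000e-02  4.8250e+01] F [ 0.1  0.7 -0.1] T [ 0.03 -0.01  0.02] w 85.3
slide [-0.5  0.8 -0.1] turn 0.001
[[257.71232001 178.41170063]
 [257.61433131 172.15492916]]
```

View pics/w1.png

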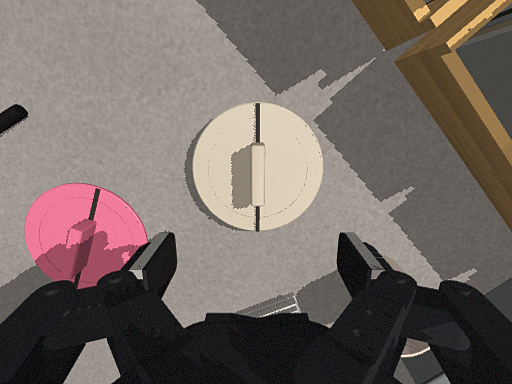

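The wrist view shows the lid upright under the gripper, with rib ends near (258,103) and (258,231) and the handle top at about (258,174). Refining centre and angle from this.

```bash
python3 - <<'E'
from h import *
c=ld('w1'); crop('w1',180,95,155,145,5,'w1c')
im=c['im'][95:240,185:335]; g=cv2.cvtColor(im,cv2.COLOR_BGR2GRAY)
hsv=cv2.cvtColor(im,cv2.COLOR_BGR2HSV)
t,m=cv2.threshold(g,0,255,cv2.THRESH_OTSU); m=cv2.morphologyEx(m,cv2.MORPH_OPEN,np.ones((3,3)))
cs,_=cv2.findContours(m,0,1); k=cv2.convexHull(max(cs,key=cv2.contourArea))[:,0]+[185,95]
W=onz(c,k,18)[:,:2].astype(np.float32); print(t,cv2.fitEllipse(W),cv2.minEnclosingCircle(W))
# ribs dark columns
G=cv2.cvtColor(c['im'],cv2.COLOR_BGR2GRAY).astype(float)
pts=[]
for v in list(range(106,138))+list(range(210,228)):
    w=np.clip(150-G[v,246:270],0,None)
    if w.sum()>100: pts.append(((w*np.arange(246,270)).sum()/w.sum(),v))
pts=np.array(pts); W=onz(c,pts,19)[:,:2]
vx,vy,x,y=cv2.fitLine(W.astype(np.float32),cv2.DIST_HUBER,0,.01,.01).ravel(); print('rib ang',np.degrees(np.arctan2(vy,vx)),'pt',x,y, len(pts))
print('rib ends',onz(c,[[258,102.5],[258,231.5]],19))
E
```

```text
174.0 ((613.4749145507812, -269.7940673828125), (99.16095733642578, 153.0774688720703), 140.26611328125) ((599.9577026367188, -257.6451721191406), 78.6703109741211)
rib ang 48.122086 pt 590.08734 -254.65657 50
rib ends [[ 645.61243063 -194.01881433   19.        ]
 [ 539.55290221 -312.9623241    19.        ]]
```

View pics/w1c.png

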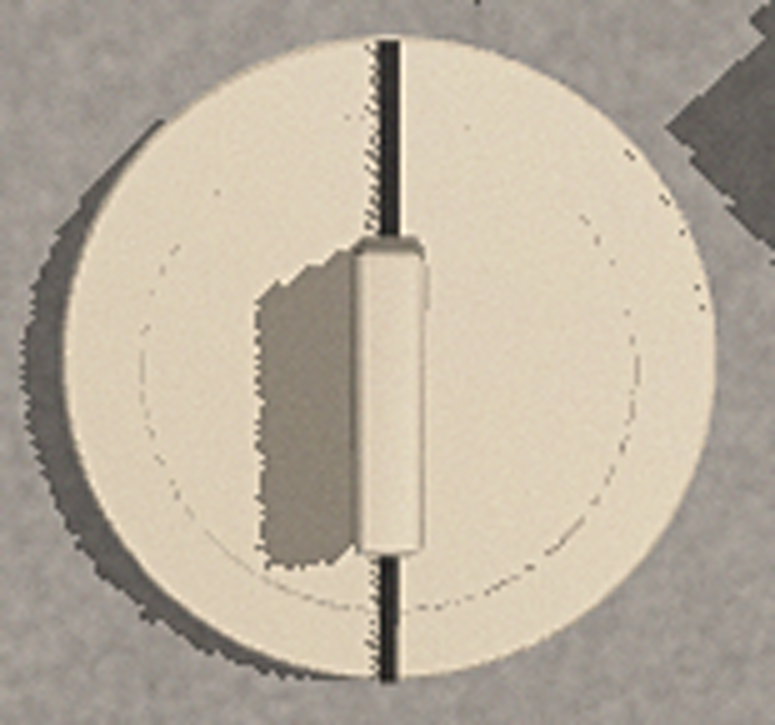

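```bash
python3 -c "
from h import *
togo([592.2,-253.6,24],48.1)"
```

```text
t 2.58 pos [ 591.4 -252.6  200.2] rot [-1.7995e+02 -4.0000e-02  4.8290e+01] F [0.5 1.1 0.8] T [0.07 0.01 0.03] w 85.2
slide [ -0.4   1.5 176.2] turn 0.003
```

Request:
play_rows([
  [-0.4,1.3,45],
  [-0.4,1.3,95],
  [-0.4,1.3,140],
  [-0.4,1.3,165],
  [-0.4,1.3,176],
], turn=[0.003,0.003,0.003,0.003,0.003], fingers=[1,1,1,1,1])

```text
clock: 3.2
eef_pos: [591.6, -251.5, 23.0]
tool_rot: [-3.138, -0.001, 0.842]
force: [0.3, 0.6, -0.7]
width: 85.6
```

```bash
python3 -c "
from h import *
togo([592.2,-253.6,24],48.1)"
```

```text
t 3.2 pos [ 591.6 -251.5   23. ] rot [-1.7981e+02 -5.0000e-02  4.8220e+01] F [ 0.3  0.6 -0.7] T [0.03 0.01 0.01] w 85.6
slide [-1.1  1.9 -1. ] turn 0.002
```

Request:
play_rows([
  [-1,1.9,-1.5],
  [-1,1.9,-1.5],
  [-1,1.9,-1.5],
  [-1,1.9,-1.5],
  [-1,1.9,-1.5],
], turn=[0,0,0,0,0], fingers=[1,0.6,0.3,0.1,0])

```text
clock: 3.82
eef_pos: [592.6, -253.6, 25.2]
tool_rot: [-3.139, -0.001, 0.842]
force: [0.5, 0.7, 0.0]
width: 14.6
```

Request:
play_rows([
  [0,0,0],
  [0,0,0],
  [0,0,0],
], turn=[0,0,0], fingers=[0,0,0])

```text
clock: 4.2
eef_pos: [592.5, -253.5, 25.1]
tool_rot: [-3.138, -0.001, 0.842]
force: [-0.5, 0.8, 0.4]
width: 14.9
```

```bash
python3 -c "
from h import *
togo([592.2,-253.6,24],48.1)
snap('wrist','w2')"
```

```text
t 4.2 pos [ 592.5 -253.5   25.1] rot [-1.7982e+02 -7.0000e-02  4.8220e+01] F [-0.5  0.8  0.4] T [ 0.   -0.02  0.01] w 14.9
slide [-0.2 -0.1  1.1] turn 0.002
```

View pics/w2.png

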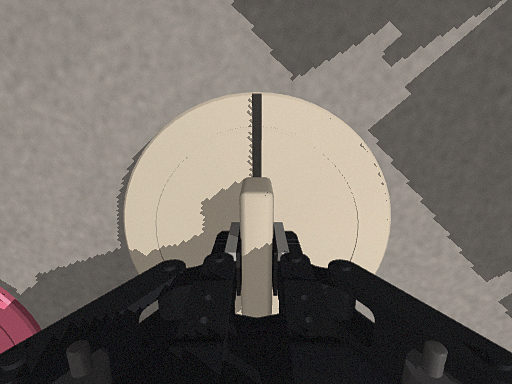

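Handle gripped (width 14.9, rib aligned). Lifting straight up.

Request:
play_rows([
  [0,0,-20],
  [0,0,-60],
  [0,0,-110],
  [0,0,-160],
  [0,0,-205],
], turn=[0,0,0,0,0], fingers=[0,0,0,0,0])

```text
clock: 4.88
eef_pos: [592.7, -254.4, 233.3]
tool_rot: [-3.14, -0.002, 0.841]
force: [0.7, -0.2, -1.9]
width: 15.0
```

```bash
python3 -c "
from h import *
togo([591.3,186.6,235],162.5)
c,im,d=snap('wrist','w3')
s=ctrl.read_state();z=s['eef_pos'][2]-25.1+19
for uv in [(256,94),(257,94),(257,93)]:
  e=onz(c,uv,z)[0]; print(R.from_euler('xyz',s['tool_rot']).inv().apply(e-s['eef_pos']).round(1))
"
```

```text
t 4.88 pos [ 592.7 -254.4  233.3] rot [-1.7991e+02 -1.0000e-01  4.8190e+01] F [ 0.7 -0.2 -1.9] T [-0.02 -0.13  0.02] w 15.0
slide [ 327.8 -295.    -0.6] turn -1.995
[78.7 -4.   6.4]
[78.7 -3.6  6.4]
[79.2 -3.6  6.4]
```

View pics/w3.png

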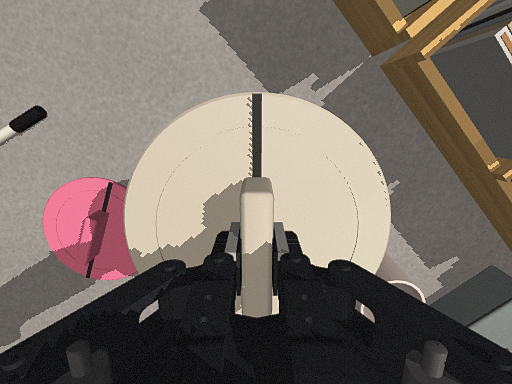

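Request:
play_rows([
  [25,-23,-1],
  [60,-54,-1],
  [100,-90,-1],
  [140,-126,-1],
  [180,-162,-1],
], turn=[-0.15,-0.31,-0.48,-0.65,-0.82], fingers=[0,0,0,0,0])

```text
clock: 5.55
eef_pos: [594.2, -13.0, 241.3]
tool_rot: [3.132, 0.003, 1.666]
force: [1.8, -0.2, -2.2]
width: 15.0
```

```bash
python3 -c "
from h import *
togo([591.3,186.6,235],162.5)"
```

```text
t 5.55 pos [594.2 -13.  241.3] rot [1.7944e+02 1.7000e-01 9.5450e+01] F [ 1.8 -0.2 -2.2] T [ 0.    0.01 -0.04] w 15.0
slide [199.   16.    5.9] turn -1.17
```

Request:
play_rows([
  [38,3,1],
  [80,6,2],
  [120,10,3],
  [160,13,5],
  [185,15,6],
], turn=[-0.17,-0.34,-0.52,-0.7,-0.87], fingers=[0,0,0,0,0])

```text
clock: 6.18
eef_pos: [591.1, 174.9, 235.6]
tool_rot: [3.137, 0.009, 2.543]
force: [0.2, 0.3, -2.4]
width: 15.0
```

```bash
python3 -c "
from h import *
togo([591.3,186.6,200],162.5)"
```

```text
t 6.17 pos [591.1 174.9 235.6] rot [179.73   0.54 145.73] F [ 0.2  0.3 -2.4] T [ 0.01  0.02 -0.03] w 15.0
slide [ 6.7  9.6 35.6] turn -0.293
```

Request:
play_rows([
  [3,5,10],
  [6.6,9.6,40],
  [6.6,9.6,70],
  [6.6,9.6,90],
  [6.6,9.6,90],
], turn=[-0.15,-0.293,-0.293,-0.293,-0.293], fingers=[0,0,0,0,0])

```text
clock: 6.8
eef_pos: [590.8, 185.5, 144.7]
tool_rot: [-3.141, 0.008, 2.836]
force: [0.7, -1.0, -2.3]
width: 15.1
```

```bash
python3 -c "
from h import *
togo([591.3,186.6,145],162.5)
snap('scene','s4');snap('side','d4');snap('wrist','w4')
crop('s4',265,130,100,100,6,'s4c');crop('d4',210,120,95,85,7,'d4c')"
```

```text
t 6.8 pos [590.8 185.5 144.7] rot [-179.95    0.47  162.49] F [ 0.7 -1.  -2.3] T [-0.01  0.    0.03] w 15.1
slide [-0.1  1.2 -0.3] turn -0.0
```

View pics/s4c.png

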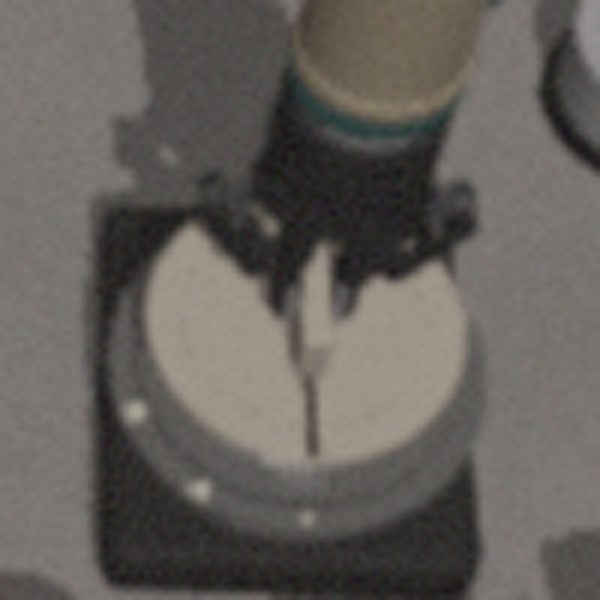

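View pics/d4c.png

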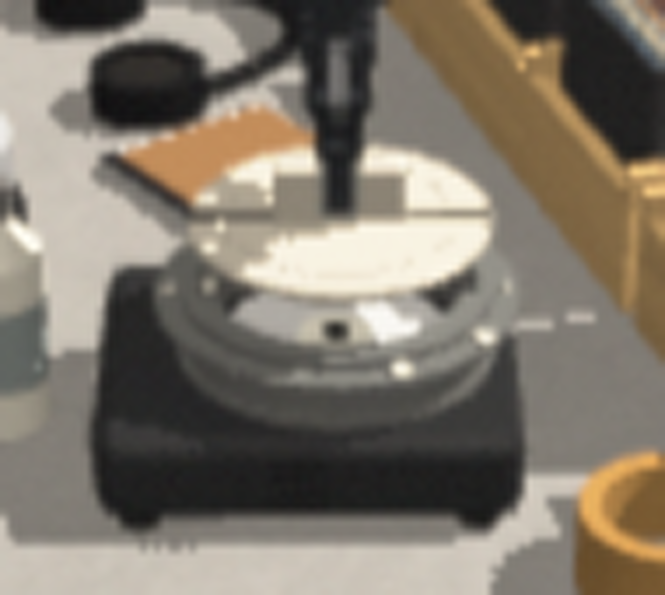

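View pics/w4.png

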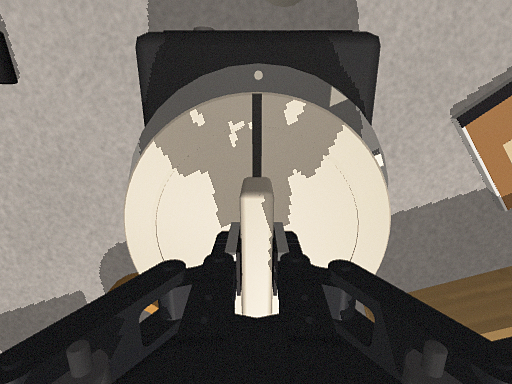

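The stud (258,75) lies right on the rib's line (257,94) in the wrist view. Measuring the lid and the mouth in all three views.

```bash
python3 - <<'E'
from h import *
def cr(x,y,u,v,s): return ((x+.5)/s-.5+u,(y+.5)/s-.5+v)
s=ctrl.read_state(); r=R.from_euler('xyz',s['tool_rot']); z=s['eef_pos'][2]-6.1
# expected rib ends world
for sg in (1,-1): print('exp rib',(s['eef_pos']+r.apply([sg*80,0,6.1])).round(1))
w=ld('w4'); print('wrist stud',onz(w,(258.5,75),96.5).round(1),'rib',onz(w,(257.5,94),z).round(1))
c=ld('s4'); print('scene rib',onz(c,cr(314,455,265,130,6),z).round(1),'stud',onz(c,cr(307,518,265,130,6),96.5).round(1))
d=ld('d4'); e=onz(d,[cr(190,213,210,120,7),cr(493,213,210,120,7)],z); print('side ribs',e.round(1),e.mean(0).round(1),np.linalg.norm(e[0]-e[1]))
print('side studs',onz(d,[cr(168,287,210,120,7),cr(507,285,210,120,7)],96.5).round(1))
E
```

```text
exp rib [516.6 210.5 139.9]
exp rib [669.2 162.4 141.9]
wrist stud [[506.  216.4  96.5]] rib [[518.8 211.4 140.9]]
scene rib [[666.7 161.8 140.9]] stud [[678.3 161.1  96.5]]
side ribs [[516.4 208.5 140.9]
 [667.7 159.2 140.9]] [592.  183.9 140.9] 159.12691788892351
side studs [[504.1 211.8  96.5]
 [676.5 158.   96.5]]
```

Request:
play_rows([
  [0.8,1.7,5],
  [0.8,1.7,12],
  [0.8,1.7,18],
  [0.8,1.7,22],
], turn=[-0.006,-0.006,-0.006,-0.006], fingers=[0,0,0,0])

```text
clock: 7.45
eef_pos: [592.6, 188.1, 124.4]
tool_rot: [3.139, 0.012, 2.842]
force: [0.8, 0.4, -2.9]
width: 14.8
```

```bash
python3 -c "
from h import *
togo([590.5,187.3,111],162.6)"
```

```text
t 7.45 pos [592.6 188.1 124.4] rot [179.88   0.67 162.84] F [ 0.8  0.4 -2.9] T [-0.03  0.07  0.01] w 14.8
slide [ 1.9 -1.4 13.3] turn 0.004
```

Request:
play_rows([
  [1.5,-1,1],
  [1.5,-1,3],
  [1.5,-1,5],
], turn=[0.004,0.004,0.004], fingers=[0,0,0])

```text
clock: 7.82
eef_pos: [591.0, 187.6, 119.3]
tool_rot: [3.139, 0.012, 2.838]
force: [-0.8, 0.4, -1.4]
width: 14.8
```

```bash
python3 -c "
from h import *
togo([590.5,187.3,111],162.6)"
```

```text
t 7.83 pos [591.  187.6 119.3] rot [179.86   0.69 162.61] F [-0.8  0.4 -1.4] T [0.04 0.03 0.02] w 14.8
slide [ 0.5 -0.5  8.3] turn 0.0
```

Request:
play_rows([
  [0.3,-0.3,2],
  [0.3,-0.3,4],
  [0.3,-0.3,5],
], turn=[0,0,0], fingers=[0,0,0])

```text
clock: 8.2
eef_pos: [590.7, 187.4, 114.2]
tool_rot: [3.139, 0.012, 2.838]
force: [0.0, 0.7, -2.3]
width: 15.2
```

```bash
python3 -c "
from h import *
togo([590.5,187.3,111],162.6)"
```

```text
t 8.2 pos [590.7 187.4 114.2] rot [179.87   0.68 162.61] F [ 0.   0.7 -2.3] T [-0.01  0.04 -0.01] w 15.2
slide [ 0.2 -0.1  3.2] turn 0.0
```

Request:
play_rows([
  [0,0,1.5],
  [0,0,2.5],
  [0,0,3.5],
  [0,0,3.5],
], turn=[0,0,0,0], fingers=[0,0,0,0])

```text
clock: 8.7
eef_pos: [590.9, 187.4, 111.5]
tool_rot: [3.139, 0.012, 2.838]
force: [-1.0, -0.7, 4.2]
width: 15.1
```

```bash
python3 -c "
from h import *
togo([590.5,187.3,111],162.6)
snap('side','d5');crop('d5',210,120,95,85,7,'d5c')"
```

```text
t 8.7 pos [590.9 187.4 111.5] rot [179.85   0.7  162.6 ] F [-1.  -0.7  4.2] T [-0.16  0.72 -0.02] w 15.1
slide [ 0.3 -0.3  0.5] turn 0.0
```

View pics/d5c.png

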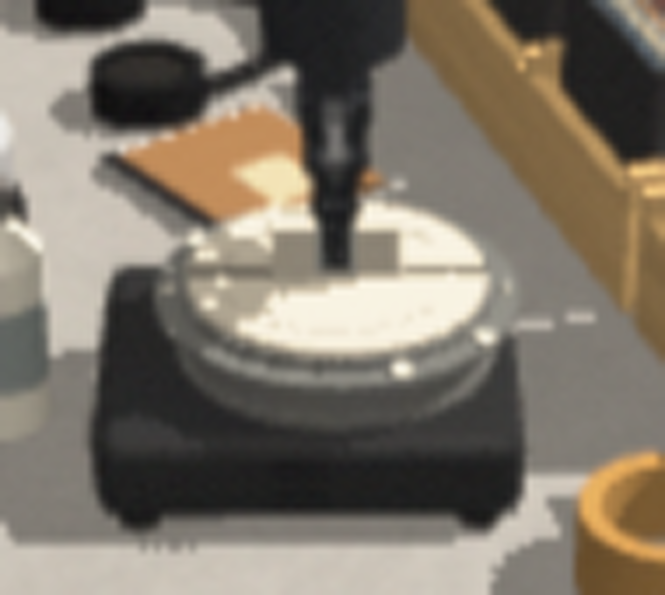

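The lid is in the mouth and starting to touch the rim (6 N push, slight tilt). I'll press a little more to seat it.

Request:
play_rows([
  [0,0,1],
  [0,0,1.5],
  [0,0,1.5],
], turn=[0,0,0], fingers=[0,0,0])

```text
clock: 9.12
eef_pos: [591.1, 187.5, 111.1]
tool_rot: [3.139, 0.013, 2.838]
force: [-1.5, -0.5, 8.4]
width: 15.2
```

```bash
python3 -c "
from h import *
togo([590.5,187.3,111],162.6)"
```

```text
t 9.12 pos [591.1 187.5 111.1] rot [179.83   0.72 162.6 ] F [-1.5 -0.5  8.4] T [-0.21  0.95  0.01] w 15.2
slide [ 0.5 -0.3  0. ] turn 0.0
```

The moment (0.95 N m) points to one-sided contact from the 0.7° tool tilt. I'll release so the lid drops flush, then regrip.

Request:
play_rows([
  [0,0,-1],
  [0,0,-1],
  [0,0,-1],
  [0,0,-1],
  [0,0,-1],
], turn=[0,0,0,0,0], fingers=[0,0.4,0.4,0.4,0.4])

```text
clock: 9.75
eef_pos: [591.1, 187.5, 112.0]
tool_rot: [3.139, 0.013, 2.838]
force: [0.3, -0.6, 0.1]
width: 34.4
```

```bash
python3 -c "
from h import *
togo([590.5,187.3,111],162.6)
snap('side','d6');crop('d6',210,120,95,85,7,'d6c');snap('wrist','w6')"
```

```text
t 9.75 pos [591.1 187.5 112. ] rot [179.83   0.72 162.61] F [ 0.3 -0.6  0.1] T [ 0.02 -0.04  0.  ] w 34.4
slide [ 0.5 -0.3  0.9] turn 0.0
```

View pics/d6c.png

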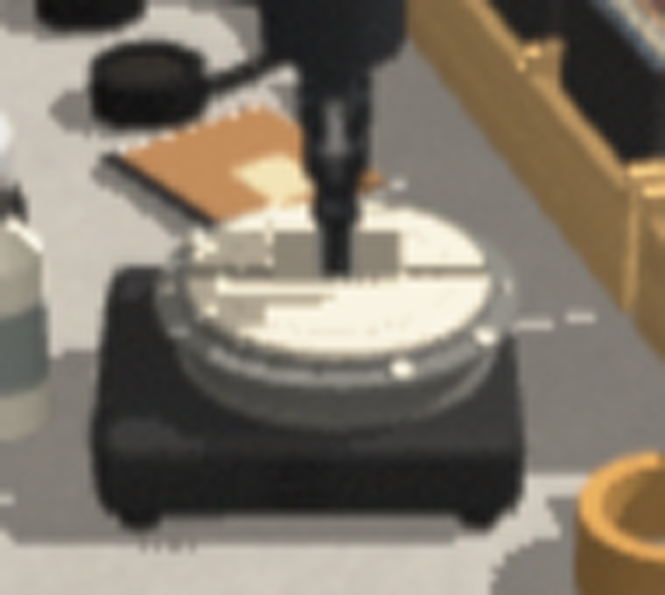

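View pics/w6.png

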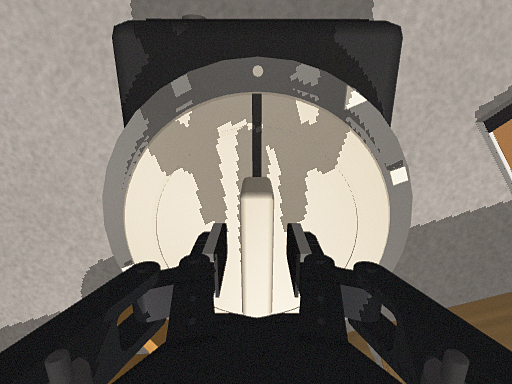

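The lid sits flush and concentric in the mouth, with the rib (257,94) on the stud (258,71). Regripping.

Request:
play_rows([
  [0,0,1],
  [0,0,1],
  [0,0,1],
  [0,0,1],
  [0,0,1],
], turn=[0,0,0,0,0], fingers=[0.4,0,0,0,0])

```text
clock: 10.48
eef_pos: [591.2, 187.5, 111.1]
tool_rot: [3.138, 0.013, 2.838]
force: [0.8, 0.4, -0.1]
width: 15.0
```

```bash
python3 -c "
from h import *
togo([590.5,187.3,111],162.6)"
```

```text
t 10.47 pos [591.2 187.5 111.1] rot [179.82   0.73 162.61] F [ 0.8  0.4 -0.1] T [-0.13  0.02  0.02] w 15.0
slide [ 0.6 -0.4  0. ] turn 0.0
```

Request:
play_rows([
  [0,0,0.3],
  [0,0,0.3],
  [0,0,0.3],
  [0,0,0.3],
], turn=[0.05,0.1,0.15,0.2], fingers=[0,0,0,0])

```text
clock: 10.98
eef_pos: [592.0, 187.3, 111.1]
tool_rot: [3.135, 0.014, 2.635]
force: [3.1, -0.5, 3.4]
width: 15.4
```

```bash
python3 -c "
from h import *
togo([590.8,187.4,111],162.6-34.4)"
```

```text
t 10.97 pos [592.  187.3 111.1] rot [179.64   0.78 150.97] F [ 3.1 -0.5  3.4] T [-0.49 -0.34  0.34] w 15.4
slide [ 1.1 -0.5  0.1] turn 0.397
```

Request:
play_rows([
  [0.2,0,-0.2],
  [0.4,0,-0.2],
  [0.4,0,-0.2],
  [0.4,0,-0.2],
], turn=[0.05,0.1,0.15,0.2], fingers=[0,0,0,0])

```text
clock: 11.48
eef_pos: [592.0, 187.3, 111.3]
tool_rot: [3.132, 0.013, 2.432]
force: [3.1, -0.3, 1.5]
width: 14.8
```

```bash
python3 -c "
from h import *
togo([590.8,187.4,111],162.6-34.4)
snap('wrist','w7')"
```

```text
t 11.47 pos [592.  187.3 111.3] rot [179.47   0.72 139.33] F [ 3.1 -0.3  1.5] T [-0.52 -0.43  0.43] w 14.8
slide [ 1.  -0.8  0.3] turn 0.194
```

View pics/w7.png

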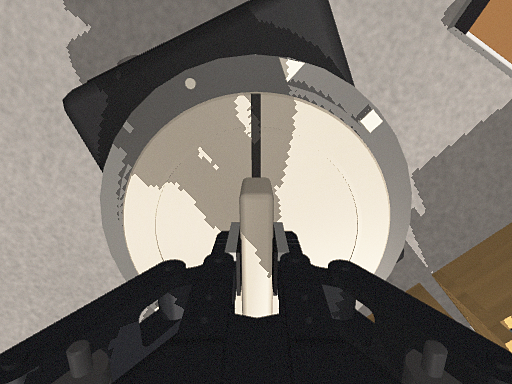

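The lid turns with the tool: the stud is now at (190,84), the arrowhead at (294,70), the rib at (256,94). Finishing the last 0.19 rad.

Request:
play_rows([
  [0.2,0,0],
  [0.2,0,0],
  [0.2,0,0],
  [0.2,0,0],
  [0.2,0,0],
], turn=[0.06,0.12,0.17,0.195,0.195], fingers=[0,0,0,0,0])

```text
clock: 12.15
eef_pos: [591.9, 187.3, 111.4]
tool_rot: [3.13, 0.011, 2.235]
force: [2.8, -2.3, 2.2]
width: 15.0
```

```bash
python3 -c "
from h import *
togo([590.8,187.4,111],162.6-34.4)
snap('wrist','w8');snap('side','d8');crop('d8',210,120,95,85,7,'d8c')
c=ld('w8')
print(proj(c,[[534,259,96.5]]))"
```

```text
t 12.15 pos [591.9 187.3 111.4] rot [179.35   0.62 128.06] F [ 2.8 -2.3  2.2] T [-0.7  -0.34  0.3 ] w 15.0
slide [ 0.7 -0.8  0.4] turn -0.002
[[251.29804728  67.81096319]]
```

View pics/w8.png

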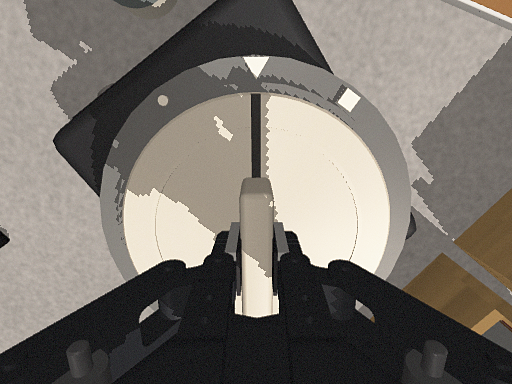

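View pics/d8c.png

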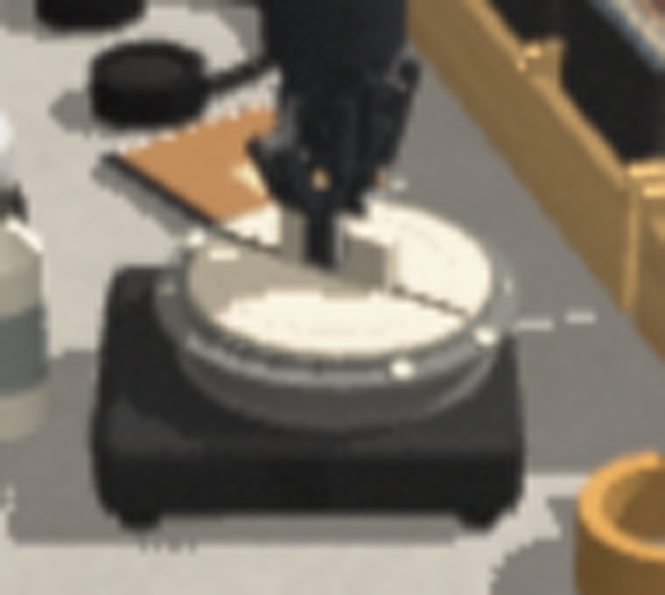

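The arrowhead's tip (257,78) sits exactly on the rib's line (256,94), and the lid looks flush. A short hold check, then I'll hand it in.

Request:
play_rows([
  [0,0,0],
  [0,0,0],
  [0,0,0],
  [0,0,0],
  [0,0,0],
], turn=[0,0,0,0,0], fingers=[0,0,0,0,0])

```text
clock: 12.88
eef_pos: [591.9, 187.3, 111.4]
tool_rot: [3.13, 0.011, 2.235]
force: [2.7, -2.1, 2.1]
width: 15.0
```

```bash
python3 -c "
from h import *
togo([590.8,187.4,111],162.6-34.4)
c,im,d=snap('wrist','w9');a=ld('w8')['im'];print(np.abs(a.astype(int)-im)[50:230].mean())
c,im,d=snap('scene','s9')"
```

```text
t 12.88 pos [591.9 187.3 111.4] rot [179.35   0.61 128.08] F [ 2.7 -2.1  2.1] T [-0.65 -0.37  0.29] w 15.0
slide [ 0.7 -0.8  0.4] turn -0.002
2.7588035300925924
```

View pics/s9.png

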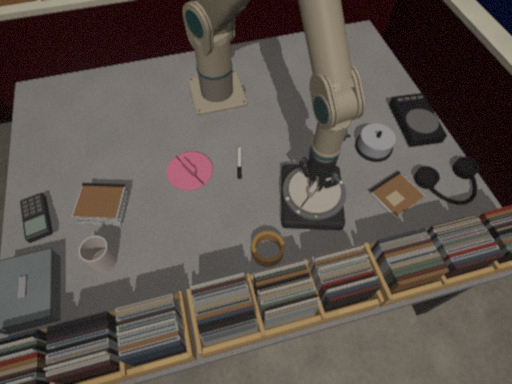

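View pics/w9.png

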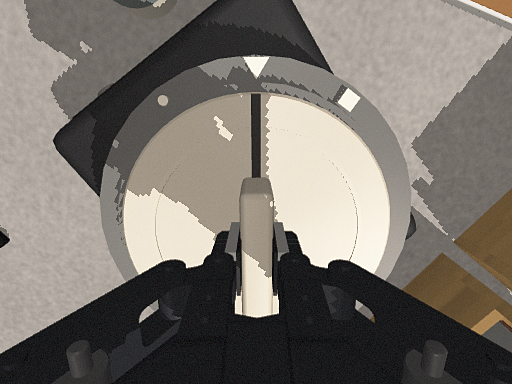

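The hold is steady: the arrowhead (256,66) stays on the rib line, and the other things are where they were. The bottle is hidden behind the arm here but showed upright in place in the last side view.

```bash
python3 -c "
from h import *
print(ctrl.finish_job())"
```

```text
the job is handed in; nothing more can be done
None
```

I fitted the pale lid into the cleaner's mouth and twisted it clockwise to the spin mark. I handed the job in at about 13 s with the lid still gripped there.

**Seating:** The lid first touched the rim on one side, because the tool was tilted about 0.7°. I opened the fingers briefly so it could drop flush, then gripped it again before twisting.

**Last checks:**
- **Twist:** it measured 34.5° (0.60 rad), with the rib pointing at the arrowhead in the wrist view. It never came near the lock bump.
- **Hold:** pose and force stayed steady over 0.6 s (about 4 N in all on the tool, 0.3 N m about the vertical). The grip held at 15 mm.
- **Other things on the table:** they stood where they had been, and the pink look-alike was not touched. The bottle was behind the arm in the last scene picture, but the side view just before showed it in place.

**Disagreements:** The camera views differed by 2 to 3 mm on where the mouth and lid centres were, so I averaged them; the lid went in without trouble. The tool still had a 0.6 to 0.7° tilt at the end, which leaves a side moment of about 0.7 N m. The ring's angle could not be read directly, so I judged the twist from the tool's angle and the marks.

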